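Pack the cold plates in the chill box

ROBOT

A 6-joint arm with a two-finger parallel gripper is mounted at the origin on the work surface. World frame = base frame: x ahead of the robot, y to its left, z up, the work surface at z = 0. Lengths are in m, angles in degrees, forces in N, time in s.
With the tool pointing down it reaches from about 0.4 to 0.825 m from the base axis. Payload 7 kg.
Tool frame: the origin (TCP) lies at the very end of the fingers, on their centre line; the grasp point (between the pads) lies 19 mm behind it (ctrl.grip_point_offset is the distance from the TCP to the grasp point, in m); x points along the fingers, z is the direction in which the jaws open and shut, and the axes are right-handed (so a half turn about x gives the same grasp; the last joint's range is limited). The gripper opens to 88 mm and grips with 3 to 60 N. Pads are 19 mm wide; open, the fingers measure 130 mm over their backs; the gripper's body (78 mm by 193 mm) begins 47 mm behind the grasp point.
Start: joints at [-60.728, 20.546, 0.682, 0, -70.136, -16.507], TCP at [0.149, -0.658, 0.227] pointing down, gripper open.
Joint ranges: [-176.03, 176.03], [-82.01, 121.73], [-58.28, 71.71], [-173.87, 95.51], [-174.79, -0.11], [-173.66, 173.66]. Speed limits (degrees/s): [136.94, 136.94, 172.46, 180, 180, 180].

INTERFACE

Orientations are given as [roll, pitch, yaw] about the fixed x, y, z axes, in that order (R = Rz(yaw) Ry(pitch) Rx(roll)).
In Python, from plant import get_obs, snapshot, calibration, close_job, ctrl gives the robot as it stands.
- The arm moves only by the tool move_arm, never from a script. Its argument "commands" is a list that holds one entry, the list of rows, each a list of 4 numbers: the shift along the tool's x, y, z in cm, then the turn about the tool's x in rad. In form: [[[dx, dy, dz, spin], ...]]. A call has 1 to 8 rows; each row shifts and turns the commanded pose from where the row before left it, along the tool's axes as they then stand; what a row does not reach is not made up. A row lasts 1/10 s, in which the tool goes at most 50 mm and 8.59 degrees, less where a joint would pass 70% of its speed; a pose out of reach is approached as far as the arm can. A call with a gripper value outside its range is refused whole. "jaw" is the finger opening in cm, from 0 to 8.76, set as the call begins (left out, the last holds). The fingers move at their own pace and stop on an object; the grip force is fixed at half the most. Time passes only in rows, so rows that do not move let the fingers close. It gives the time, the measured TCP pose, the force and the opening at its end, in the units of the state.
- get_obs(): the state, without advancing time (a new reading comes with each control period).
- snapshot(name): name is "scene" or "top"; returns (picture, depth): 420x560x3 uint8, red, green, blue; 420x560 float32, m along the optical axis (not along the pixel's ray), 0 where there is no reading.
- calibration(name): a dict with "mtx" (3x3 intrinsics, pixels), "k1" (the pictures are not rectified: a ray, as slopes to the right and down, at radius r is drawn at 1 + k1 r^2 times it, then the intrinsics apply), "T" (4x4, takes a point from camera to world coordinates). Camera axes: x right, y up, looking along -z (the intrinsics and any distortion apply to the point x, -y, -z); pixel columns grow to the right and rows downward; lengths in m; the calibration is good to about 2 mm. A picture is of the moment at which its call begins. calibration takes no time and is no camera call.
- close_job(): hands the job in, once; it reports no verdict.
The state is a dict: "clock": time; "joint_pos": joint angles; "qvel": joint speeds; "tau": joint torques, N m; "tool_pos": TCP position; "orientation": TCP orientation; "force": force on the tool from outside, world axes, zero at the start; "moment": the same for the moment, N m; "opening": finger opening in m.
Only numpy, scipy, OpenCV 4.12 (cv2) and the standard library are available. Lean on these libraries where they do the work, as an engineer would, in place of code of your own. Each camera call takes 0.05 s, during which the arm holds its last target. There are 200 camera calls.

TASK

Take the two white cold plates out of the sloped drainer and stand both of them upright, cap end up, on the floor of the blue chill box, face to face between the clamped grey end panel and the sliding metal stop. Then push the stop up against them until it presses them snugly together against the end panel, firmly but without ramming, and finally tip the lid over so that it falls shut. Leave the knife, brush, jar and bottle where they are.

Things in the scene. Friction and masses are not known exactly. Their poses are not given: they have to be found in the camera images.
- plate0_mid (a point): cold plate: flat hard white plastic slab 120 wide (its x) x 28 thick (its y) x 110 tall (its z, towards the edge with the small grey filler cap), 0.2 to 0.4 kg. This point is its centre, half-way up. At the start it stands in one bay of the drainer, leaning 30 degrees from vertical: its z axis leans to the drainer's -y side. It rests on the drainer's sloped floor and on a 50 mm high sheet under its lower face; the upper 60 mm are free on both faces
- plate1_mid (a point): second cold plate: flat hard white plastic slab 120 wide (its x) x 28 thick (its y) x 110 tall (its z, towards the edge with the small grey filler cap), 0.2 to 0.4 kg. This point is its centre, half-way up. At the start it stands in one bay of the drainer, leaning 30 degrees from vertical: its z axis leans to the drainer's -y side. It rests on the drainer's sloped floor and on a 50 mm high sheet under its lower face; the upper 60 mm are free on both faces
- drainer: fixed stainless drainer, 290 (its x) x 130 (its y) mm, 80 high; origin at the centre of its underside. Two bays side by side at x = -74 and +74 mm, one plate each; the plates' tops lean to its -y
- box: fixed blue chill box, outside 160 (its x) x 304 (its y) x 132 mm high, walls and floor 12 mm thick, open top; origin at the centre of its underside. Inside: x from -68 to 68, y from -140 to 140, floor at z = 12 mm. Standing plates face along y (thickness along the box's y) and end 10 mm below the rim
- box_end (a point): middle of the upper inside edge of the box's wall at y = -140 mm. Near this wall the end panel, a fixed upright grey plastic panel 12 thick and 109 high, is clamped across the box; the plates are packed against its face towards +y. Where it is clamped differs each time and is not measured: that face lies 12 to 36 mm from the wall, to be seen or felt
- stop (a joint): position of the stop: distance in m from the box's inside wall at y = -140 mm to the stop's face; 0.19 to 0.208 at the start, and between 0.068 and 0.092 when both plates are squeezed together against the end panel. It slides along the box's y with about 3 N of friction, from 0 to 0.22, stays where it is left, and can be pushed from behind (its +y side)
- stop_top (a point): middle of the stop's top edge, 107 mm above the box's underside. The stop is a plain aluminium panel across the box, 130 wide (x), 12 thick (y), its lower edge 13 mm above the box's underside. Axes as the box's
- lid (a joint): lid angle in rad: 0 shut, 1.57 upright, 1.9 fully open against its limit, where it rests at the start, leaning back beyond upright. Free hinge: below 1.57 it falls shut by its own weight
- lid_hinge (a point): middle of the lid's hinge line, on the box's far upper edge (box x = 80, z = 133 mm); the hinge runs along the box's y
- lid_edge (a point): middle of the lid's free edge, 160 mm from the hinge. Blue slab 160 x 304 x 14 mm, 0.35 kg, with a 15 mm thumb lip 90 mm wide beyond this edge; its outer face looks away from the robot (box +x) while it is open, with only low things (under 90 mm) on the table beyond it
- knife: bystander: fillet knife with white handle, 300 long (along its x) x 30 x 20 mm, lying flat between drainer and box; origin on its underside near its middle
- brush: bystander: brush lying along the right-hand end of the box (away from the drainer); origin on its underside
- jar: bystander: clear jar, 68 across, 85 tall, beyond the box; origin at the middle of its underside
- spray: bystander: white bottle, 64 across, 190 tall, to the left near the robot; origin at the middle of its underside
Mind the look-alikes: they are no part of the job. Leave any red look-alike of the part that bears plate0_mid alone.

How it is judged (in metres and radians):
On the way, in this order (a step that is already met when the one before it is completed fails the run):
1. both plates stand upright on the box floor between the end panel and the stop (angle between each of plate0_mid, plate1_mid's own z axis and vertical below 0.07 rad and z of plate0_mid in the frame of box between 0.062 and 0.072 m and x of plate0_mid in the frame of box between -0.02 and 0.02 m and y of each of plate0_mid, plate1_mid in the frame of panel_face above 0.008 m and y of each of plate0_mid, plate1_mid in the frame of stop_top below -0.015 m and angle between the y axis of each of plate0_mid, plate1_mid and the y axis of box, either way round below 0.2 rad and z of plate1_mid in the frame of box between 0.062 and 0.072 m and x of plate1_mid in the frame of box between -0.02 and 0.02 m and linear speed of each of plate0, plate1 below 0.03 m/s), for 0.2 s.
2. the stop presses the two plates together against the end panel, leaving under 2 mm of play (angle between each of plate0_mid, plate1_mid's own z axis and vertical below 0.07 rad and z of plate0_mid in the frame of box between 0.062 and 0.072 m and x of plate0_mid in the frame of box between -0.02 and 0.02 m and y of each of plate0_mid, plate1_mid in the frame of panel_face above 0.008 m and y of each of plate0_mid, plate1_mid in the frame of stop_top below -0.015 m and angle between the y axis of each of plate0_mid, plate1_mid and the y axis of box, either way round below 0.2 rad and z of plate1_mid in the frame of box between 0.062 and 0.072 m and x of plate1_mid in the frame of box between -0.02 and 0.02 m and y of stop_top in the frame of panel_face below 0.064 m), for 0.1 s.
At the end, for the whole second after the job is handed in: both plates stand upright (within 4 degrees), cap end up, on the box floor between the end panel and the stop, at rest; the stop is within 58 mm of the end panel (plates 56 mm: under 2 mm of play); the lid is shut (under 0.03 rad) (all of step 2 and linear speed of each of plate0, plate1 below 0.03 m/s and value of joint lid below 0.03 rad and velocity of joint lid below 0.05 rad/s); the robot touches nothing.
It fails at once if the stop rams the plates with more than 40 N (contact force between stop and plate0 above 40 N or contact force between stop and plate1 above 40 N).
It fails at once if the knife, brush, jar or bottle is shifted by more than 30 mm (distance of any of knife, brush, jar, spray from where it was at the start of the episode above 0.03 m).
It also fails if it takes over 72 s, if anything falls off the work surface, if the arm or the gripper's body presses on something with over 40 N, if the wrist force passes 120 N, or if a joint passes its speed limit or range.

## Working session

There is one attempt and no reset: what is moved stays moved. The work goes in short steps, Python scripts to look and compute and a tool call to move; the robot and the scene stay as the last step left them, time stands still between calls to the robot, and variables do not carry over. Pictures are saved under pics/ and viewed, about 8 in all and at most 12, crops included, and the job is handed in when it is done.

Besides the shell and the picture viewer there is one more tool, called after "Call:" as name([rows], argument=value, ...), one row to a line, values as JSON. move_arm: Moves the arm, as the interface text tells. Its arguments: {"type":"object","properties":{"commands":{"type":"array"},"jaw":{"type":"number"}},"required":["commands"]}

```bash
mkdir -p pics; ls; cat > h.py <<'E'
import numpy as np, cv2
from plant import get_obs, snapshot, calibration, close_job, ctrl
from scipy.spatial.transform import Rotation as R
def shot(cam,name):
    p,d=snapshot(cam); np.savez(f'pics/{name}.npz',p=p,d=d); cv2.imwrite(f'pics/{name}.png',p[:,:,::-1]); return p,d
def cloud(cam,d):
    c=calibration(cam);K=np.array(c['mtx'],float);T=np.array(c['T'])
    h,w=d.shape;u,v=np.meshgrid(np.arange(w),np.arange(h))
    uv=np.stack([u,v],-1).reshape(-1,1,2).astype(float)
    n=cv2.undistortPoints(uv,K,np.array([c['k1'],0,0,0,0.])).reshape(h,w,2)
    P=np.stack([n[...,0]*d,-n[...,1]*d,-d],-1)
    W=P@T[:3,:3].T+T[:3,3]; W[d==0]=np.nan; return W
def load(cam,name):
    z=np.load(f'pics/{name}.npz'); return z['p'],cloud(cam,z['d'])
def proj(cam,p):
    c=calibration(cam);T=np.linalg.inv(np.array(c['T']));K=np.array(c['mtx'])
    q=np.atleast_2d(p)@T[:3,:3].T+T[:3,3]; x=q[:,0]/-q[:,2];y=-q[:,1]/-q[:,2];s=1+c['k1']*(x*x+y*y)
    return np.c_[K[0,0]*x*s+K[0,2],K[1,1]*y*s+K[1,2]]
E
python3 - <<'E'
from h import *
o=get_obs();print({k:np.round(v,3) for k,v in o.items()},ctrl.grip_point_offset)
a,_=shot('scene','s0');b,_=shot('top','t0')
for c in('scene','top'):print(calibration(c))
E
```

```text
pics
{'clock': np.float64(0.0), 'joint_pos': array([-6.0727e+01,  2.0593e+01,  6.3400e-01, -2.0000e-02, -7.0135e+01,
       -1.6505e+01]), 'qvel': array([-0.011, -0.007, -0.033,  0.108, -0.005,  0.012]), 'tau': array([-2.0000e-03, -5.8272e+01,  2.9305e+01,  6.9970e+00,  7.0000e-03,
       -0.0000e+00]), 'tool_pos': array([ 0.149, -0.658,  0.226]), 'orientation': array([  5.389,  89.904, 108.15 ]), 'force': array([-0.547,  0.287,  0.482]), 'moment': array([ 0.003, -0.001, -0.005]), 'opening': np.float64(0.088)} 0.0188
{'mtx': array([[505.04080822,   0.        , 266.10433665],
       [  0.        , 505.04080822, 200.56172845],
       [  0.        ,   0.        ,   1.        ]]), 'k1': -0.0870772767088425, 'T': array([[ 0.41726958, -0.7580712 ,  0.50121268,  1.37322836],
       [ 0.90870714,  0.35515573, -0.21935301, -0.39570253],
       [-0.01172335,  0.54698488,  0.83706039,  1.54084554],
       [ 0.        ,  0.        ,  0.        ,  1.        ]])}
{'mtx': array([[463.24698419,   0.        , 281.16593654],
       [  0.        , 463.24698419, 205.08884723],
       [  0.        ,   0.        ,   1.        ]]), 'k1': -0.12619427666322272, 'T': array([[ 0.02328602,  0.9970213 , -0.07352743,  0.40207157],
       [-0.99972268,  0.02348116,  0.00179053,  0.00873966],
       [ 0.0035117 ,  0.07346534,  0.99729159,  1.5886806 ],
       [ 0.        ,  0.        ,  0.        ,  1.        ]])}
```

View pics/s0.png

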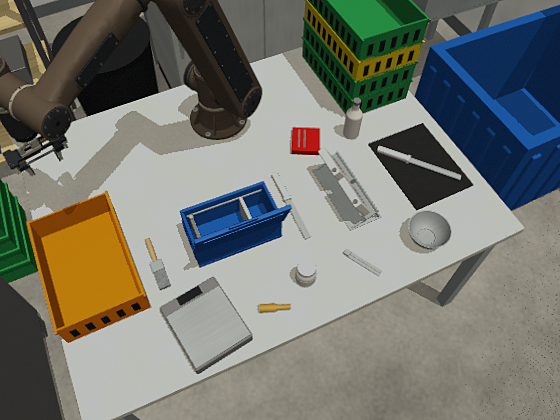

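View pics/t0.png

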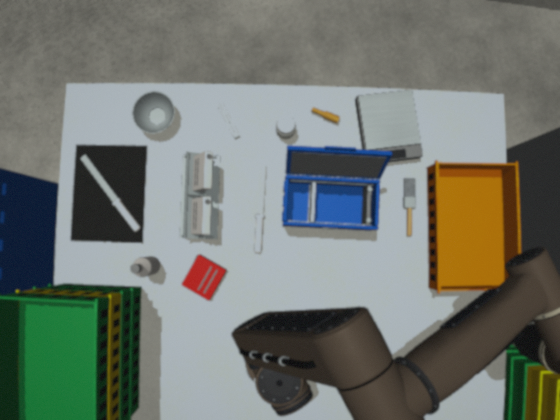

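The scene picture shows the box at (237,222) and the drainer at (345,190). In the top picture the plates are at about (205,172) and (203,216), the stop at (312,200) and the end panel at (368,205). The red flat look-alike at (205,277) and the white knives must not be taken. Next: one close crop and the numbers.

```bash
python3 - <<'E'
from h import *
p,W=load('top','t0')
c=np.hstack([cv2.resize(p[140:250,170:240],None,fx=5,fy=5,interpolation=2),cv2.resize(p[140:250,275:395],None,fx=3.7,fy=5,interpolation=2)])
cv2.imwrite('pics/c0.png',cv2.resize(c[:,:,::-1],(790,550)))
np.set_printoptions(precision=3,suppress=True,linewidth=220)
for r in range(148,246,6):
  print(r,' '.join('(%d %d %d)'%tuple(np.round(W[r,k]*1000)) for k in range(182,226,6)))
print('box')
for r in (190,200,210,220):
  print(r,' '.join('%d:(%d %d %d)'%(k,*np.round(W[r,k]*1000)) for k in range(282,384,3)))
E
```

```text
148 (712 358 -4) (711 336 1) (712 315 0) (712 293 1) (713 273 -1) (712 251 4) (714 231 -4) (715 210 -6)
154 (690 356 0) (679 322 62) (682 305 46) (670 272 114) (665 248 145) (667 230 134) (693 230 -3) (693 209 -2)
160 (668 354 5) (660 323 52) (659 301 61) (651 272 114) (646 247 142) (648 230 131) (671 229 3) (671 208 3)
166 (647 353 5) (639 321 58) (638 299 69) (631 271 111) (627 247 143) (648 248 7) (650 228 -2) (651 208 -2)
172 (625 352 8) (618 320 61) (618 299 63) (611 270 114) (607 245 146) (628 248 2) (629 227 1) (630 207 0)
178 (605 352 2) (598 320 58) (597 297 69) (592 269 118) (589 246 139) (607 247 5) (608 226 4) (608 205 4)
184 (585 352 -4) (578 319 57) (576 295 78) (573 269 112) (570 244 143) (586 246 6) (587 225 4) (587 205 1)
190 (564 351 -1) (558 318 57) (557 295 71) (555 272 92) (558 255 73) (566 247 -3) (566 225 3) (567 205 -2)
196 (542 349 6) (538 317 58) (539 298 52) (540 279 44) (544 265 5) (545 244 6) (545 224 3) (546 203 4)
202 (521 347 9) (518 317 54) (517 293 75) (514 264 124) (513 243 142) (524 244 4) (524 222 10) (525 203 4)
208 (501 347 8) (498 316 55) (497 
[... 172 characters left out ...]
202 0)
220 (459 346 3) (458 314 57) (458 290 77) (456 262 129) (456 241 140) (462 242 2) (463 222 2) (463 201 -1)
226 (439 343 14) (438 314 54) (438 288 86) (437 260 133) (438 240 139) (441 241 5) (442 222 -3) (442 200 7)
232 (418 344 3) (418 313 56) (418 288 83) (419 261 125) (419 240 138) (421 240 8) (422 221 -2) (422 199 5)
238 (398 346 -7) (398 324 -2) (399 302 3) (399 282 -1) (400 262 -2) (400 239 8) (401 220 -1) (401 199 3)
244 (377 343 2) (378 322 3) (378 301 4) (379 281 4) (379 260 1) (380 240 -2) (380 220 -5) (381 199 0)
boxTraceback (most recent call last):
  File "<stdin>", line 10, in <module>
  File "<stdin>", line 10, in <genexpr>
ValueError: cannot convert float NaN to integer
```

View pics/c0.png

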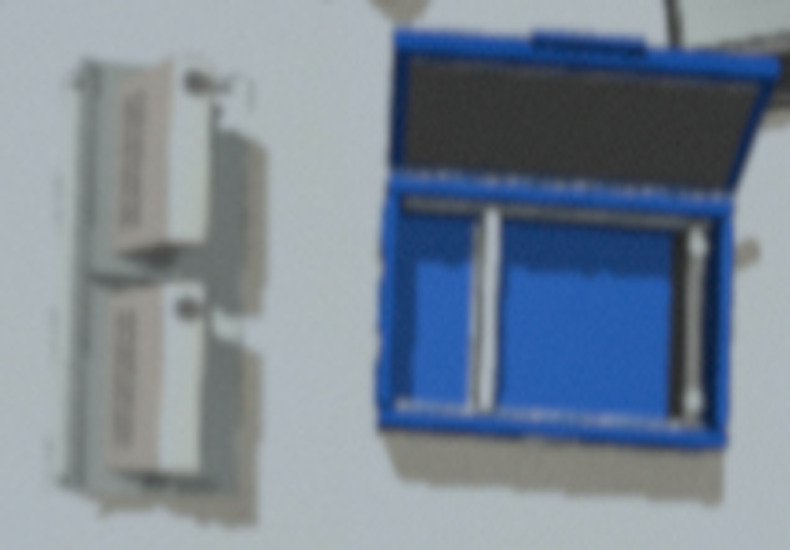

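The crop confirms the choice: both white plates have grey caps at crop (198,82) and (190,308). The stop is the bright bar at crop (485,310) and the end panel the grey bar at (693,320). Now fitting the poses.

```bash
cat >> h.py <<'E'
def ray(cam,uv,z):
    c=calibration(cam);K=np.array(c['mtx'],float);T=np.array(c['T'])
    n=cv2.undistortPoints(np.array(uv,float).reshape(-1,1,2),K,np.array([c['k1'],0,0,0,0.])).reshape(-1,2)
    d=np.c_[n[:,0],-n[:,1],-np.ones(len(n))]@T[:3,:3].T; o=T[:3,3]
    return o+d*((z-o[2])/d[:,2])[:,None]
E
python3 - <<'E'
from h import *
np.set_printoptions(precision=1,suppress=True,linewidth=220)
p,W=load('top','t0')
def c(X,Y): return ((X*794/790-350)/3.7+275,140+Y/5)
print('rim near L,R, far L,R',1000*ray('top',[c(380,425),c(725,440),c(393,182),c(735,200)],.133))
print('stop top face near end L,R; far end L,R',1000*ray('top',[c(472,408),c(494,408),c(480,208),c(499,208)],.107))
print('panel face near, far',1000*ray('top',[c(684,415),c(690,232)],.119))
# rim points from depth
m=(W[...,2]>.118)&(W[...,2]<.146); 
reg=np.zeros_like(m);reg[170:240,278:386]=1
Q=W[m&reg]*1000
near=Q[(Q[:,0]<480)];print('near rim',len(near),near[:,0].min(),near[:,0].max(),np.polyfit(near[:,1],near[:,0],1))
for lo in (460,480,500,520,540,560):
  S=Q[(Q[:,0]>=lo)&(Q[:,0]<lo+20)];print(lo,np.sort(S[:,1])[[0,1,2,-3,-2,-1]],len(S))
# depth rows inside box
for r in (200,206,212,218):print(r,' '.join('%d:%.0f,%.0f'%(k,1000*W[r,k,1],1000*W[r,k,2]) for k in list(range(303,322))+list(range(358,382))))
# plates: planes
for nm,(a,b) in {'near':(200,234),'far':(152,190)}.items():
  S=W[a:b,180:222].reshape(-1,3)*1000;S=S[(S[:,2]>88)]
  f=S[S[:,2]>0]
  n=np.array([0,.866,.5]);k=np.array([0,-.5,.866])
  print(nm,len(f),'x',np.percentile(f[:,0],[0,3,50,97,100]),'upper-face offset',np.percentile(f@n,[5,50,80,95]),'top offset',np.percentile(f@k,[50,80,90,97,100]))
  F=f[f@n>np.percentile(f@n,80)-8]; F=F[(F@k<np.percentile(f@k,97)-12)]
  A=np.linalg.lstsq(np.c_[F[:,0],F[:,2],np.ones(len(F))],F[:,1],rcond=None)[0];print('face y=a x+b z+c',A.round(4),len(F))
E
```

```text
rim near L,R, far L,R [[ 446.9   -3.1  133. ]
 [ 444.  -299.4  133. ]
 [ 600.9  -10.7  133. ]
 [ 596.9 -307.   133. ]]
stop top face near end L,R; far end L,R [[ 460.4  -83.   107. ]
 [ 460.8 -102.2  107. ]
 [ 589.4  -87.6  107. ]
 [ 589.9 -104.3  107. ]]
panel face near, far [[ 459.6 -266.3  119. ]
 [ 577.1 -270.4  119. ]]
near rim 436 439.6350693525669 479.13186590944133 [  0.  452.9]
460 [-303.  -301.5 -301.2   -0.5   -0.5   -0.4] 57
480 [-301.8 -301.6 -301.1   -3.3   -3.2   -3.1] 48
500 [-302.4 -301.7 -301.5   -2.7   -2.7   -2.6] 51
520 [-304.3 -302.8 -301.7   -2.3   -2.2   -2.2] 54
540 [-305.4 -305.3 -304.9   -5.1   -5.    -4.9] 49
560 [-305.1 -304.7 -304.2   -4.6   -4.5   -4.5] 62
200 303:-68,13 304:-72,14 305:-75,11 306:-78,13 307:-82,17 308:-85,17 309:-88,17 310:-91,34 311:-90,98 312:-93,106 313:-96,107 314:-99,109 315:-103,102 316:-113,12 317:-117,7 318:-120,12 319:-123,11 320:-126,14 321:-130,16 358:-257,11 359:-260,14 360:-264,11 361:-267,14 362:-269,23 363:-269,45 364:-269,60 365:-268,82 366:-270,91 367:-270,108 368:-273,111 369:-275,116 370:-280,109 371:-292,65 372:-293,
[... 1291 characters left out ...]
111,10 316:-114,13 317:-117,14 318:-120,16 319:-124,8 320:-128,6 321:-130,18 358:-257,15 359:-262,9 360:-265,9 361:-267,20 362:-267,40 363:-267,58 364:-267,76 365:-267,95 366:-268,106 367:-271,107 368:-274,106 369:-277,110 370:-290,58 371:-291,71 372:-292,85 373:-291,106 374:-290,126 375:-291,136 376:-295,133 377:-297,136 378:-301,136 379:-333,1 380:-335,6 381:-339,5
near 515 x [415.3 418.4 466.5 518.5 522.4] upper-face offset [266.5 288.7 291.1 292.3] top offset [-3.9  0.7  2.4  5.   8. ]
face y=a x+b z+c [  0.   -0.6 335. ] 220
far 568 x [555.3 557.9 614.8 670.4 676. ] upper-face offset [266.9 288.9 291.5 293. ] top offset [-4.4  0.8  2.9  4.8  9.9]
face y=a x+b z+c [  0.   -0.6 332.6] 241
```

```bash
cat > go.py <<'E'
# usage: go.py x y z(mm) jawdir_deg(angle of the jaw axis from world y, CCW) : shift in cm along tool axes, then spin
import sys
from h import *
o=get_obs(); M=R.from_euler('xyz',o['orientation'],degrees=True).as_matrix()
x,y,z,a=map(float,sys.argv[1:5])
np.set_printoptions(precision=2,suppress=True)
d=(np.array([x,y,z])/1000-o['tool_pos'])*100@M
t=np.radians(a);w=np.array([-np.sin(t),np.cos(t),0])@M
s=np.arctan2(-w[1],w[2]); s=(s+np.pi/2)%np.pi-np.pi/2
print('pos',o['tool_pos']*1000,'t',o['clock'],'F',o['force'],'open',o['opening']*1000,'q',o['joint_pos'])
print('toolaxes\n',M.T);print('d cm',d,'spin',s,'rad; dist',np.linalg.norm(d))
E
python3 go.py 480 -250 320 1.8
```

```text
pos [ 149.03 -657.89  225.72] t 0.1 F [-0.14 -0.35  0.05] open 87.60502353892839 q [-60.73  20.59   0.64  -0.02 -70.14 -16.51]
toolaxes
 [[-0.    0.   -1.  ]
 [-0.98 -0.22  0.  ]
 [-0.22  0.98  0.  ]]
d cm [ -9.38 -41.29  32.49] spin 0.19128353855137092 rad; dist 53.36664581133691
```

Call:
move_arm([
  [[-3, 0, 0, 0.05], [-2.5, -1, 1, 0.05], [-2, -3, 2.5, 0.05], [-2, -3.4, 2.8, 0.04], [0, -3.6, 2.8, 0], [0, -3.6, 2.8, 0], [0, -3.6, 2.8, 0], [0, -3.6, 2.8, 0]],
])

```text
clock: 0.9
tool_pos: [0.3571, -0.4696, 0.3214]
orientation: [10.5, 90.0, 102.4]
force: [0.3, -0.5, 0.3]
opening: 0.0874
```

Call:
move_arm([
  [[0, -3.6, 2.8, 0], [0, -3.6, 2.8, 0], [0, -3.6, 2.8, 0], [0, -3.6, 2.8, 0], [0, -0.5, 4.5, 0], [0, 0, 4.5, 0], [0, 0, 4.5, 0], [0, 0, 4.5, 0]],
])

```text
clock: 1.7
tool_pos: [0.495, -0.1727, 0.3211]
orientation: [77.8, 90.0, 169.7]
force: [0.0, 0.4, 0.0]
opening: 0.0877
```

```bash
python3 go.py 467 251 250 1.75
```

```text
pos [ 494.97 -172.68  321.09] t 1.7 F [0.04 0.41 0.02] open 87.7165923080901 q [  2.22   3.39  -9.09  -0.01 -77.57 -90.34]
toolaxes
 [[-0.    0.   -1.  ]
 [-1.   -0.03  0.  ]
 [-0.03  1.    0.  ]]
d cm [ 7.12  1.4  42.44] spin 0.0022051302412144924 rad; dist 43.05169677540995
```

Call:
move_arm([
  [[0, 0.2, 5, 0], [0, 0.2, 5, 0], [0, 0.2, 5, 0], [0, 0.2, 5, 0], [0, 0.2, 5, 0], [0, 0.2, 5, 0], [1, 0.1, 5, 0], [1, 0.1, 4.5, 0]],
])

```text
clock: 2.5
tool_pos: [0.4679, 0.221, 0.3017]
orientation: [-35.6, 89.9, 56.3]
force: [1.2, -0.5, -0.2]
opening: 0.0874
```

```bash
python3 go.py 467 251 100 1.75;  python3 - <<'E'
from h import *
p,_=shot('scene','s1')
cv2.imwrite('pics/c1.png',cv2.resize(p[60:260,240:480,::-1],None,fx=3,fy=3,interpolation=2))
E
```

```text
pos [467.85 220.96 301.73] t 2.5 F [ 1.15 -0.52 -0.23] open 87.35160439433751 q [  47.03    3.08  -11.89   -0.01  -74.98 -135.11]
toolaxes
 [[ 0.    0.   -1.  ]
 [-1.   -0.03 -0.  ]
 [-0.03  1.    0.  ]]
d cm [20.18 -0.    2.99] spin 0.0030070144784459796 rad; dist 20.39559427363005
```

View pics/c1.png

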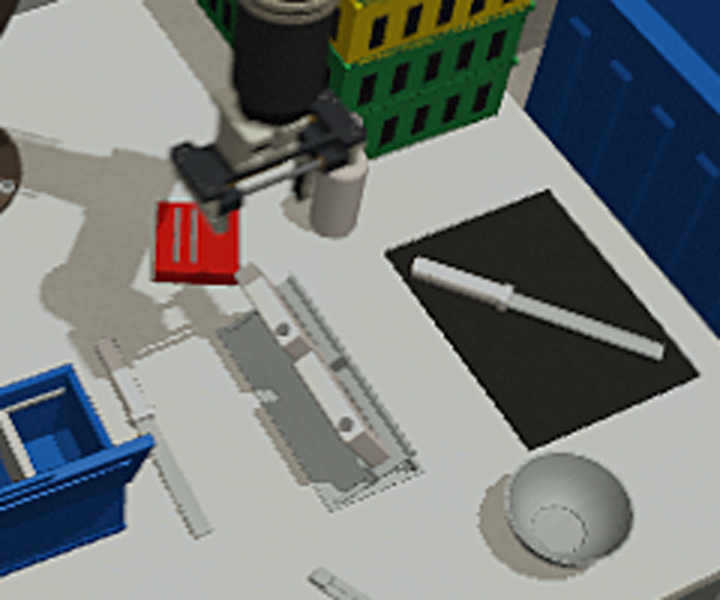

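The gripper hangs open above the near plate; its cap is at crop (283,328) and the bottle at (335,200) is clear. Descending.

Call:
move_arm([
  [[3, 0, 3, 0], [4, 0, 0, 0], [4, 0, 0, 0], [4, 0, 0, 0], [2.5, 0, 0, 0], [1.5, 0, 0, 0], [1.2, 0, 0, 0], [0, 0, 0, 0]],
])

```text
clock: 3.35
tool_pos: [0.4668, 0.2479, 0.0982]
orientation: [131.9, 89.8, -136.2]
force: [-0.3, -1.2, 0.2]
opening: 0.0875
```

```bash
python3 go.py 467 251 100 1.75
```

```text
pos [466.84 247.88  98.22] t 3.35 F [-0.3  -1.24  0.2 ] open 87.4696878488144 q [  49.23   14.01  -27.33   -0.02  -48.83 -137.35]
toolaxes
 [[-0.   -0.   -1.  ]
 [-1.   -0.03  0.  ]
 [-0.03  1.   -0.  ]]
d cm [-0.18 -0.03  0.31] spin 0.0019852723065125755 rad; dist 0.3602237573140826
```

Close on it, then lift with a small +y drift as it straightens.

Call:
move_arm([
  [[0, 0, 0.3, 0], [0, 0, 0, 0], [0, 0, 0, 0], [0, 0, 0, 0]],
], jaw=4.8)

```text
clock: 3.75
tool_pos: [0.4677, 0.2519, 0.1005]
orientation: [-44.2, 89.9, 47.7]
force: [-0.1, -0.1, 0.1]
opening: 0.0613
```

Call:
move_arm([
  [[0, 0, 0, 0], [-0.3, 0, 0.1, 0], [-0.5, 0, 0.2, 0], [-0.7, 0, 0.3, 0], [-0.7, 0, 0.3, 0], [-0.7, 0, 0.3, 0]],
], jaw=0)

```text
clock: 4.35
tool_pos: [0.4677, 0.2655, 0.1297]
orientation: [-31.2, 89.8, 60.6]
force: [-0.6, 5.3, -2.0]
opening: 0.0338
```

Opening is 34 mm and falling, so the plate is straightening. Keep lifting.

Call:
move_arm([
  [[-1, 0, 0.3, 0], [-1.5, 0, 0.3, 0], [-2, 0, 0, 0], [-3, 0, 0, 0], [-3, 0, 0, 0], [0, 0, 0, 0]],
])

```text
clock: 4.95
tool_pos: [0.4682, 0.2701, 0.2382]
orientation: [-60.6, 89.7, 31.3]
force: [0.9, 0.9, -1.2]
opening: 0.0279
```

```bash
python3 go.py 523 -218 270 -1.8;  python3 - <<'E'
from h import *
p,_=shot('scene','s2'); q,d=shot('top','t2')
cv2.imwrite('pics/c2.png',cv2.resize(p[80:240,260:420,::-1],None,fx=3.7,fy=3.7,interpolation=2))
W=cloud('top',d)
np.set_printoptions(precision=0,suppress=True)
E
```

```text
pos [468.25 270.09 238.23] t 4.95 F [ 0.86  0.9  -1.24] open 27.880124014364004 q [  50.83    7.23  -15.57    0.11  -66.91 -138.97]
toolaxes
 [[ 0.    0.   -1.  ]
 [-1.   -0.03 -0.  ]
 [-0.03  1.    0.  ]]
d cm [ -3.29  -3.86 -48.96] spin 0.06468341545516698 rad; dist 49.2178553997893
```

View pics/c2.png

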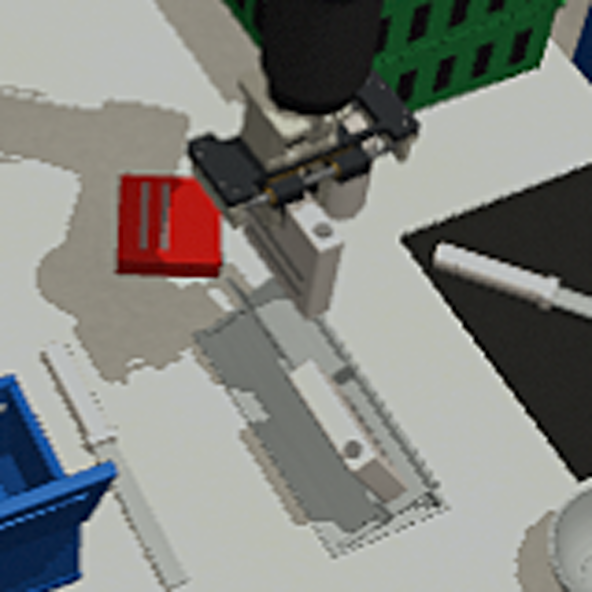

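The plate hangs upright and flush in the jaws, cap end visible at crop (323,230). The opening is 28 mm. Measure its hang height and tilt in the hand.

```bash
python3 - <<'E'
from h import *
p,W=load('scene','s2')
W=W*1000
m=(W[...,1]>245)&(W[...,1]<295)&(W[...,0]>400)&(W[...,0]<560)&(W[...,2]>150)&(W[...,2]<300)
v,u=np.where(m);S=W[m];C=p[m].astype(int)
g=C.min(1)>130
S=S[g]
for x in range(400,560,8):
  s=S[(S[:,0]>=x)&(S[:,0]<x+8)]
  if len(s):print(x,len(s),'z',s[:,2].min().round(),np.percentile(s[:,2],90).round(),s[:,2].max().round(),'y',s[:,1].min().round(),s[:,1].max().round())
E
```

```text
408 2 z 155.0 172.0 174.0 y 253.0 258.0
416 2 z 165.0 174.0 175.0 y 251.0 254.0
432 2 z 158.0 167.0 168.0 y 252.0 258.0
440 1 z 170.0 170.0 170.0 y 253.0 253.0
448 1 z 164.0 164.0 164.0 y 255.0 255.0
456 2 z 159.0 164.0 164.0 y 256.0 257.0
464 1 z 164.0 164.0 164.0 y 256.0 256.0
472 4 z 264.0 271.0 272.0 y 260.0 277.0
480 13 z 265.0 274.0 275.0 y 259.0 283.0
488 17 z 264.0 273.0 274.0 y 257.0 281.0
496 16 z 266.0 271.0 276.0 y 257.0 282.0
504 13 z 162.0 272.0 273.0 y 257.0 284.0
512 11 z 160.0 273.0 276.0 y 256.0 284.0
520 14 z 263.0 269.0 271.0 y 258.0 282.0
528 14 z 261.0 273.0 275.0 y 259.0 283.0
```

Call:
move_arm([
  [[-1.5, 0, -3, 0], [-1, -0.5, -4.5, 0.02], [0, -0.5, -4.8, 0.02], [0, -0.5, -4.8, 0.025], [0, -0.5, -4.8, 0], [0, -0.5, -4.8, 0], [0, -0.5, -4.8, 0], [0, -0.5, -4.8, 0]],
])

```text
clock: 5.85
tool_pos: [0.4969, -0.0958, 0.2575]
orientation: [97.4, 89.8, -174.5]
force: [1.4, -0.3, -2.7]
opening: 0.0274
```

Call:
move_arm([
  [[0, 0, -4.8, 0], [0, 0, -4, 0], [0, 0, -2, 0], [0, 0, -1, 0], [0, 0, 0, 0]],
])

```text
clock: 6.35
tool_pos: [0.4936, -0.2125, 0.2573]
orientation: [86.6, 89.8, 174.6]
force: [0.3, 0.1, -1.9]
opening: 0.0279
```

```bash
python3 go.py 523 -218 100 -1.8
```

```text
pos [ 493.55 -212.48  257.34] t 6.35 F [ 0.27  0.15 -1.91] open 27.877668796302387 q [ -2.39   6.53 -13.8   -0.01 -69.85 -89.56]
toolaxes
 [[-0.    0.   -1.  ]
 [-1.    0.03  0.  ]
 [ 0.03  1.    0.  ]]
d cm [15.72 -3.01 -0.45] spin -0.002718936503115499 rad; dist 16.016691955994098
```

Call:
move_arm([
  [[0, -3, -0.5, 0], [0, 0, 0, 0], [3, 0, 0, 0], [3, 0, 0, 0], [3, 0, 0, 0], [3, 0, 0, 0], [2.5, 0, 0, 0], [0, 0, 0, 0]],
])

```text
clock: 7.15
tool_pos: [0.5215, -0.216, 0.11]
orientation: [81.3, 89.6, 169.5]
force: [-1.0, 0.4, -2.4]
opening: 0.0277
```

Call:
move_arm([
  [[0.4, 0, 0, 0], [0.4, 0, 0, 0], [0.3, 0, 0, 0], [0.2, 0, 0, 0]],
])

```text
clock: 7.55
tool_pos: [0.5248, -0.2175, 0.1014]
orientation: [-90.5, 89.9, -2.3]
force: [0.1, -0.3, -2.5]
opening: 0.028
```

Call:
move_arm([
  [[0.3, 0, 0, 0], [0.2, 0, 0, 0], [0.2, 0, 0, 0], [0, 0, 0, 0]],
])

```text
clock: 7.95
tool_pos: [0.5245, -0.2177, 0.0937]
orientation: [153.3, 90.0, -118.5]
force: [-0.3, -0.1, -2.0]
opening: 0.0279
```

Call:
move_arm([
  [[0.15, 0, 0, 0], [0.15, 0, 0, 0], [0, 0, 0, 0]],
])

```text
clock: 8.25
tool_pos: [0.5236, -0.2178, 0.0923]
orientation: [119.4, 89.9, -152.4]
force: [-8.7, 2.6, 14.4]
opening: 0.0277
```

Call:
move_arm([
  [[0, 0, 0, 0], [0, 0, 0, 0], [0, 0, 0, 0]],
], jaw=4.0)

```text
clock: 8.55
tool_pos: [0.5247, -0.2176, 0.0908]
orientation: [-97.5, 90.0, -9.4]
force: [-0.2, -0.7, -0.1]
opening: 0.0395
```

Call:
move_arm([
  [[-1, 0, 0, 0], [-2, 0, 0, 0], [-3, 0, 0, 0], [-4, 0, 0, 0], [-4, 0, 0, 0], [-4, 1, 1, 0], [0, 1, 4, 0], [0, 1, 4.5, 0]],
])

```text
clock: 9.35
tool_pos: [0.4977, -0.1214, 0.2728]
orientation: [-83.6, 89.8, 4.4]
force: [0.7, 1.3, -0.7]
opening: 0.0404
```

Call:
move_arm([
  [[0, 0, 4.5, 0], [0, 0, 4.5, 0], [0, 0, 4.5, 0], [0, 0, 4.5, 0], [0, 0, 4.5, 0], [0, 0, 3, 0]],
], jaw=8.7)

```text
clock: 9.95
tool_pos: [0.5056, 0.1358, 0.2716]
orientation: [-57.5, 89.9, 30.7]
force: [0.1, -0.0, -1.2]
opening: 0.0821
```

```bash
python3 go.py 614 253 270 1.75;  python3 - <<'E'
from h import *
q,d=shot('top','t3')
cv2.imwrite('pics/c3.png',cv2.resize(q[130:250,170:400,::-1],None,fx=3.4,fy=3.4,interpolation=2))
W=cloud('top',d)*1000
for r in (192,200,206,212,218):print(r,' '.join('%d:%.0f,%.0f,%.0f'%(k,*W[r,k]) for k in range(336,372,1) if W[r,k,2]>25))
E
```

```text
pos [505.61 135.81 271.6 ] t 9.95 F [ 0.05 -0.04 -1.17] open 82.14181147878696 q [  36.53    4.54  -14.19    0.01  -71.2  -128.29]
toolaxes
 [[ 0.    0.   -1.  ]
 [-1.    0.03 -0.  ]
 [ 0.03  1.    0.  ]]
d cm [  0.18 -10.47  12.05] spin -0.06123432073961177 rad; dist 15.963705193532828
192 344:565,-205,40 345:563,-205,64 346:559,-202,105 347:557,-204,118 348:557,-206,123 349:557,-209,123 350:557,-213,122 351:557,-215,124 352:557,-218,126 353:557,-222,124 354:557,-225,124 355:558,-229,119 363:566,-268,47 364:565,-269,59 365:562,-267,86 366:561,-269,95 367:560,-270,106 368:560,-272,113 369:560,-276,109 370:560,-280,109 371:566,-293,57
200 344:538,-204,47 345:536,-204,73 346:534,-204,92 347:532,-204,120 348:532,-207,119 349:532,-210,118 350:532,-213,118 351:532,-216,122 352:531,-219,125 353:532,-223,122 354:532,-226,121 362:541,-269,25 363:539,-268,48 364:538,-269,62 365:536,-269,82 366:535,-268,101 367:534,-270,109 368:534,-273,110 369:535,-277,105 370:534,-279,115 371:538,-292,66
206 344:517,-203,57 345:516,-204,73 346:514,-204,98 347:512,-203,129 348:512,-207,120 349:512,-209,125 35
[... 284 characters left out ...]
45:495,-202,86 346:494,-203,103 347:493,-203,125 348:493,-206,126 349:493,-210,125 350:493,-213,126 351:493,-217,122 352:494,-220,121 353:493,-222,126 354:494,-227,117 362:500,-268,33 363:498,-267,57 364:498,-268,71 365:496,-268,89 366:495,-267,111 367:495,-270,110 368:495,-273,111 369:496,-277,109 370:499,-291,52 371:498,-291,69
218 343:478,-203,39 344:477,-203,63 345:475,-202,92 346:474,-202,116 347:474,-204,124 348:474,-207,126 349:474,-211,119 350:474,-214,121 351:474,-217,123 352:474,-220,122 353:474,-223,123 354:475,-227,117 362:479,-267,40 363:478,-266,64 364:477,-266,80 365:476,-266,98 366:476,-268,107 367:476,-272,104 368:476,-273,111 369:476,-277,108 370:479,-291,54 371:478,-291,71
```

View pics/c3.png

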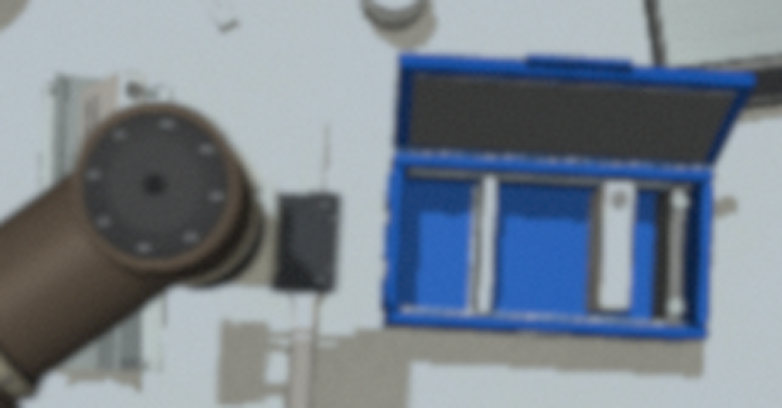

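Plate A stands upright in the box at crop (615,245), its +y face at y = -203 mm and its top at z ≈ 122 mm. Now the far plate.

Call:
move_arm([
  [[0, -2, 2, -0.03], [0, -3, 3.5, -0.03], [0, -3, 3.5, 0], [0, -2.2, 2.5, 0], [0, 0, 0, 0], [4, 0, 0, 0], [4, 0, 0, 0], [0, 0, 0, 0]],
], jaw=8.7)

```text
clock: 10.8
tool_pos: [0.6036, 0.247, 0.1855]
orientation: [116.9, 89.5, -151.5]
force: [0.0, -0.9, -0.5]
opening: 0.0871
```

```bash
python3 go.py 614 253 100 1.75
```

```text
pos [603.57 246.99 185.54] t 10.8 F [ 0.02 -0.85 -0.5 ] open 87.12505218749656 q [  39.3    20.29   -5.16   -0.11  -65.1  -127.71]
toolaxes
 [[-0.01 -0.   -1.  ]
 [-1.   -0.03  0.01]
 [-0.03  1.   -0.  ]]
d cm [ 8.54 -1.13  0.61] spin -0.00370095881518262 rad; dist 8.638264154935781
```

Call:
move_arm([
  [[0, -0.8, 0.6, 0], [3, -0.3, 0, 0], [3, 0, 0, 0], [2, 0, 0, 0], [0.5, 0, 0, 0], [0, 0, 0, 0]],
])

```text
clock: 11.4
tool_pos: [0.6188, 0.2558, 0.1075]
orientation: [-74.7, 89.9, 16.9]
force: [0.6, -0.2, 0.2]
opening: 0.0868
```

Call:
move_arm([
  [[0, 0, 0, 0], [0, 0, 0, 0], [0, 0, 0, 0], [0, 0, 0, 0]],
], jaw=4.8)

```text
clock: 11.8
tool_pos: [0.6179, 0.2554, 0.1066]
orientation: [-56.0, 89.9, 35.6]
force: [-0.2, 0.6, -0.0]
opening: 0.0604
```

Call:
move_arm([
  [[0, 0, 0, 0], [-0.3, 0, 0.1, 0], [-0.5, 0, 0.2, 0], [-0.7, 0, 0.3, 0], [-0.7, 0, 0.3, 0], [-0.7, 0, 0.3, 0]],
], jaw=0)

```text
clock: 12.4
tool_pos: [0.6172, 0.2682, 0.1353]
orientation: [-18.7, 89.9, 72.9]
force: [-0.3, 3.3, -2.0]
opening: 0.0312
```

Call:
move_arm([
  [[-1, 0, 0.3, 0], [-1.5, 0, 0.3, 0], [-2, 0, 0, 0], [-3, 0, 0, 0], [-3, 0, 0, 0], [0, 0, 0, 0]],
])

```text
clock: 13.0
tool_pos: [0.6188, 0.2732, 0.2453]
orientation: [-73.1, 89.6, 18.5]
force: [0.9, 0.2, -1.0]
opening: 0.0282
```

```bash
python3 go.py 525 -154 270 -1.8;  python3 - <<'E'
from h import *
p,d=shot('scene','s4'); W=cloud('scene',d)*1000
cv2.imwrite('pics/c4.png',cv2.resize(p[80:240,260:420,::-1],None,fx=3.7,fy=3.7,interpolation=2))
m=(W[...,1]>245)&(W[...,1]<300)&(W[...,0]>540)&(W[...,0]<690)&(W[...,2]>245)&(p.min(2)>130)
S=W[m]; print(len(S),np.percentile(S,[0,5,50,95,100],axis=0).round())
E
```

```text
pos [618.78 273.19 245.3 ] t 13.0 F [ 0.94  0.18 -1.  ] open 28.16918635487351 q [  40.37   19.88    2.09    0.14  -71.87 -128.8 ]
toolaxes
 [[ 0.01  0.   -1.  ]
 [-1.   -0.03 -0.01]
 [-0.03  1.    0.  ]]
d cm [ -2.61  10.56 -42.43] spin 0.0595542415654573 rad; dist 43.80560555013122
119 [[630. 245. 266.]
 [633. 252. 269.]
 [653. 273. 274.]
 [676. 288. 537.]
 [680. 299. 578.]]
```

View pics/c4.png

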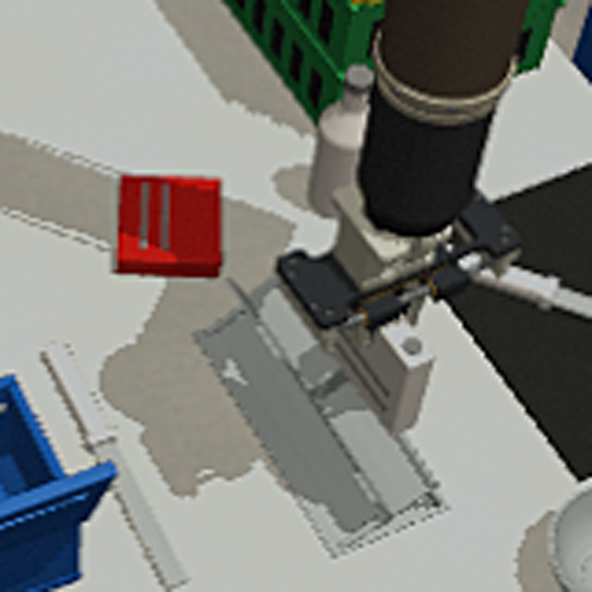

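Plate B hangs upright and flush too, cap at crop (412,345). Carry it towards the box, moving in x first to clear the lid.

Call:
move_arm([
  [[-1, 2, -1, 0.02], [-1, 3, -3, 0.02], [0, 3, -3.5, 0.02], [0, 2.3, -4, 0], [0, 0, -4.5, 0], [0, 0, -4.5, 0], [0, 0, -4.5, 0], [0, 0, -4.5, 0]],
])

```text
clock: 13.85
tool_pos: [0.5055, -0.0235, 0.259]
orientation: [110.7, 89.9, -161.1]
force: [1.4, -0.7, -3.3]
opening: 0.0276
```

Call:
move_arm([
  [[0, 0, -4.5, 0], [0, 0, -4.5, 0], [0, 0, -2, 0], [0, 0, -1, 0], [0, 0, 0, 0]],
])

```text
clock: 14.35
tool_pos: [0.5022, -0.1424, 0.2588]
orientation: [96.0, 89.9, -176.0]
force: [0.1, 1.3, -2.5]
opening: 0.0278
```

```bash
python3 go.py 527 -154 110 -1.8
```

```text
pos [ 502.2  -142.37  258.8 ] t 14.35 F [ 0.12  1.27 -2.53] open 27.777818520178943 q [  5.73   4.94 -15.42  -0.   -69.78 -97.69]
toolaxes
 [[-0.   -0.   -1.  ]
 [-1.    0.03  0.  ]
 [ 0.03  1.   -0.  ]]
d cm [14.87 -2.55 -1.07] spin -0.002832767169606454 rad; dist 15.130380047617006
```

Call:
move_arm([
  [[0, -2.5, -1.1, 0], [0, 0, 0, 0], [3, 0, 0, 0], [3, 0, 0, 0], [3, 0, 0, 0], [3, 0, 0, 0], [2, 0, 0, 0], [0, 0, 0, 0]],
])

```text
clock: 15.15
tool_pos: [0.5253, -0.152, 0.1166]
orientation: [89.4, 89.6, 177.6]
force: [0.2, -0.7, -1.5]
opening: 0.0279
```

Call:
move_arm([
  [[0.5, 0, 0, 0], [0.4, 0, 0, 0], [0, 0, 0, 0]],
])

```text
clock: 15.45
tool_pos: [0.5281, -0.1528, 0.1112]
orientation: [-80.3, 90.0, 7.8]
force: [0.1, 0.0, -1.7]
opening: 0.0281
```

Call:
move_arm([
  [[0.5, 0, 0, 0], [0.3, 0, 0, 0], [0.2, 0, 0, 0], [0, 0, 0, 0]],
])

```text
clock: 15.85
tool_pos: [0.5276, -0.1532, 0.1005]
orientation: [93.2, 90.0, -178.6]
force: [-0.4, 0.5, -2.2]
opening: 0.0278
```

Call:
move_arm([
  [[0.2, 0, 0, 0], [0.2, 0, 0, 0], [0, 0, 0, 0]],
])

```text
clock: 16.15
tool_pos: [0.5277, -0.1531, 0.0964]
orientation: [88.2, 90.0, 176.3]
force: [0.3, 0.7, -2.3]
opening: 0.0277
```

Call:
move_arm([
  [[0.15, 0, 0, 0], [0.1, 0, 0, 0], [0, 0, 0, 0]],
])

```text
clock: 16.45
tool_pos: [0.5279, -0.1531, 0.095]
orientation: [-115.2, 90.0, -27.1]
force: [-1.3, 0.9, 3.9]
opening: 0.0277
```

Call:
move_arm([
  [[0.15, 0, 0, 0], [0, 0, 0, 0]],
])

```text
clock: 16.65
tool_pos: [0.5277, -0.1532, 0.0947]
orientation: [-146.8, 90.0, -58.6]
force: [-8.5, 2.5, 17.1]
opening: 0.0278
```

Contact with the floor at the expected height. Release, retreat up and look.

Call:
move_arm([
  [[0, 0, 0, 0], [0, 0, 0, 0], [0, 0, 0, 0]],
], jaw=4.0)

```text
clock: 16.95
tool_pos: [0.5281, -0.1531, 0.0928]
orientation: [-95.7, 90.0, -7.5]
force: [-0.5, 0.6, 0.9]
opening: 0.0394
```

Call:
move_arm([
  [[-1, 0, 0, 0], [-2, 0, 0, 0], [-3, 0, 0, 0], [-3, 0, 0, 0], [-3, 2, 1, 0], [0, 4, 3, 0], [0, 4, 3, 0], [0, 0, 4, 0]],
])

```text
clock: 17.75
tool_pos: [0.4274, -0.0403, 0.2136]
orientation: [-28.1, 89.9, 59.9]
force: [2.2, 0.5, -0.2]
opening: 0.0401
```

```bash
python3 go.py 523 -50 230 -1.8;  python3 - <<'E'
from h import *
q,d=shot('top','t5')
cv2.imwrite('pics/c5.png',cv2.resize(q[130:250,230:400,::-1],None,fx=4.5,fy=4.5,interpolation=2))
W=cloud('top',d)*1000
for r in (192,200,210,218):print(r,' '.join('%d:%.0f,%.0f,%.0f'%(k,*W[r,k]) for k in range(290,372,1) if W[r,k,2]>85))
E
```

```text
pos [427.39 -40.27 213.65] t 17.75 F [ 2.16  0.49 -0.16] open 40.07943367592048 q [  21.11   -2.91  -29.54   -0.05  -63.31 -113.05]
toolaxes
 [[ 0.    0.   -1.  ]
 [-1.    0.03 -0.  ]
 [ 0.03  1.    0.  ]]
d cm [-1.63 -9.59 -0.64] spin -0.002808882691915038 rad; dist 9.748718144228386
192 312:555,-92,112 313:556,-96,103 314:556,-98,111 315:556,-101,111 327:557,-141,106 328:556,-142,120 329:555,-145,126 330:556,-148,123 331:556,-152,121 332:556,-155,124 333:556,-158,123 334:556,-161,123 335:556,-164,125 346:558,-202,108 347:557,-203,122 348:557,-207,119 349:557,-210,121 350:557,-212,123 351:557,-216,121 352:557,-219,122 353:557,-222,122 354:557,-225,127 355:557,-228,126 366:561,-269,95 367:559,-269,114 368:560,-272,113 369:560,-276,108 370:560,-278,116
200 311:532,-91,87 312:530,-93,107 313:530,-96,111 314:530,-99,107 315:530,-102,105 326:532,-138,98 327:530,-139,124 328:530,-142,123 329:530,-146,123 330:530,-149,121 331:530,-152,123 332:530,-155,123 333:531,-159,119 334:530,-161,126 335:531,-166,117 346:534,-205,88 347:531,-203,124 348:532,-207,119 349:532,-210,122 350:532,-213,122 3
[... 1327 characters left out ...]
46,653 308:446,-48,656 309:446,-50,658 310:446,-52,656 311:446,-53,659 312:446,-56,658 313:446,-58,655 314:446,-60,655 315:446,-62,659 316:446,-64,657 317:446,-66,656 318:447,-68,655 319:447,-70,655 320:447,-72,657 321:447,-74,655 322:447,-76,653 323:447,-78,652 324:447,-80,651 325:447,-82,653 326:473,-137,120 327:473,-140,121 328:472,-143,125 329:472,-146,127 330:473,-150,123 331:473,-153,123 332:473,-156,121 333:473,-159,122 334:473,-162,124 345:476,-203,87 346:474,-201,120 347:474,-204,122 348:474,-208,117 349:474,-211,121 350:474,-213,126 351:474,-216,124 352:475,-221,116 353:475,-224,119 354:474,-226,124 365:477,-267,93 366:476,-268,107 367:476,-272,104 368:476,-273,111 369:476,-277,110
```

View pics/c5.png

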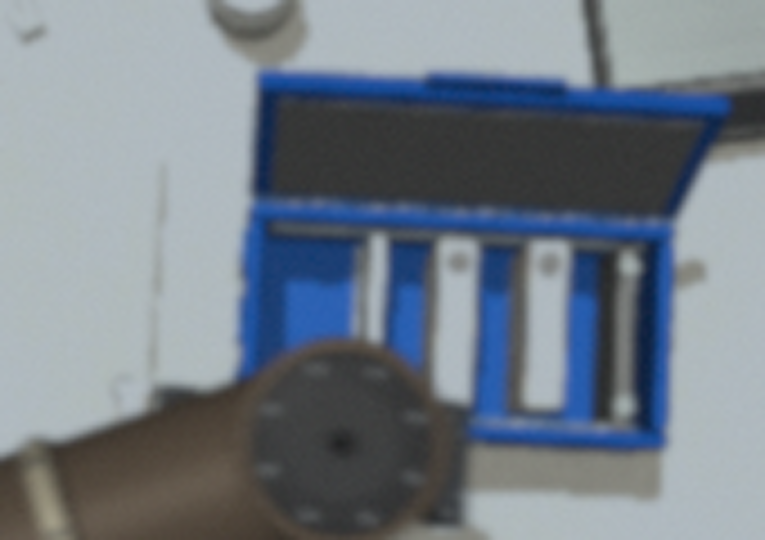

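Both plates stand upright between stop and panel: crop (455,320) and (545,320), tops at 122 mm. Close the jaws and go behind the stop at y ≈ -52 mm.

Call:
move_arm([
  [[0, -3, 0, 0], [0, -3, -0.4, 0], [0, -3, -0.4, 0], [0, -1, -0.4, 0], [0, 0, 0, 0], [0, 0, 0, 0], [0, 0, 0, 0], [0, 0, 0, 0]],
], jaw=0)

```text
clock: 18.6
tool_pos: [0.5304, -0.0551, 0.2132]
orientation: [-68.2, 90.0, 20.0]
force: [-0.5, 0.5, 0.2]
opening: 0.0004
```

```bash
python3 go.py 527 -52 84 -1.8
```

```text
pos [530.44 -55.05 213.23] t 18.6 F [-0.5   0.49  0.2 ] open 0.43285974944932626 q [  15.15    7.73  -18.33   -0.    -63.9  -106.98]
toolaxes
 [[ 0.    0.   -1.  ]
 [-1.    0.03 -0.  ]
 [ 0.03  1.    0.  ]]
d cm [12.92  0.36  0.29] spin -0.0005554336764506118 rad; dist 12.93156299222194
```

Call:
move_arm([
  [[2, 0.3, 0.3, 0], [3, 0, 0, 0], [3, 0, 0, 0], [2, 0, 0, 0], [1.5, 0, 0, 0], [1.3, 0, 0, 0], [0, 0, 0, 0], [0, 0, 0, 0]],
])

```text
clock: 19.4
tool_pos: [0.5281, -0.052, 0.0853]
orientation: [-114.7, 90.0, -26.6]
force: [0.3, 0.6, 1.0]
opening: 0.0005
```

Call:
move_arm([
  [[0, 0, -0.5, 0], [0, 0, -0.5, 0], [0, 0, -0.5, 0], [0, 0, -0.5, 0], [0, 0, -0.3, 0], [0, 0, -0.3, 0], [0, 0, 0, 0]],
])

```text
clock: 20.1
tool_pos: [0.5274, -0.0784, 0.0849]
orientation: [-89.3, 90.0, -1.2]
force: [0.3, 0.6, -0.2]
opening: 0.0004
```

Call:
move_arm([
  [[0, 0, -0.3, 0], [0, 0, -0.3, 0], [0, 0, -0.3, 0], [0, 0, -0.3, 0], [0, 0, -0.3, 0], [0, 0, -0.3, 0], [0, 0, -0.3, 0], [0, 0, -0.3, 0]],
])

```text
clock: 20.9
tool_pos: [0.5266, -0.1023, 0.0848]
orientation: [-81.2, 90.0, 7.0]
force: [-0.3, 2.0, 1.4]
opening: 0.0004
```

Call:
move_arm([
  [[0, 0, -0.2, 0], [0, 0, -0.2, 0], [0, 0, -0.2, 0], [0, 0, -0.2, 0], [0, 0, -0.2, 0], [0, 0, -0.2, 0], [0, 0, -0.2, 0], [0, 0, -0.2, 0]],
])

```text
clock: 21.7
tool_pos: [0.5261, -0.1181, 0.0848]
orientation: [-69.5, 90.0, 18.6]
force: [1.0, 4.2, 1.3]
opening: 0.0007
```

Call:
move_arm([
  [[0, 0, -0.2, 0], [0, 0, -0.2, 0], [0, 0, -0.2, 0], [0, 0, -0.2, 0], [0, 0, -0.2, 0], [0, 0, -0.2, 0], [0, 0, -0.2, 0], [0, 0, -0.2, 0]],
])

```text
clock: 22.5
tool_pos: [0.5256, -0.1342, 0.0848]
orientation: [-82.5, 90.0, 5.7]
force: [2.3, 4.3, 2.4]
opening: 0.0007
```

```bash
python3 go.py 527 -179 84 -1.8;python3 - <<'E'
from h import *
q,d=shot('scene','s6')
cv2.imwrite('pics/c6.png',cv2.resize(q[150:280,170:330,::-1],None,fx=4.6,fy=4.6,interpolation=2))
E
```

```text
pos [ 525.6  -134.18   84.8 ] t 22.5 F [2.28 4.33 2.43] open 0.7244789374254942 q [  6.39  16.05 -26.6    0.   -47.34 -98.23]
toolaxes
 [[ 0.    0.   -1.  ]
 [-1.    0.03 -0.  ]
 [ 0.03  1.    0.  ]]
d cm [ 0.08 -0.28 -4.48] spin -0.0008191611908152652 rad; dist 4.485266490234568
```

View pics/c6.png

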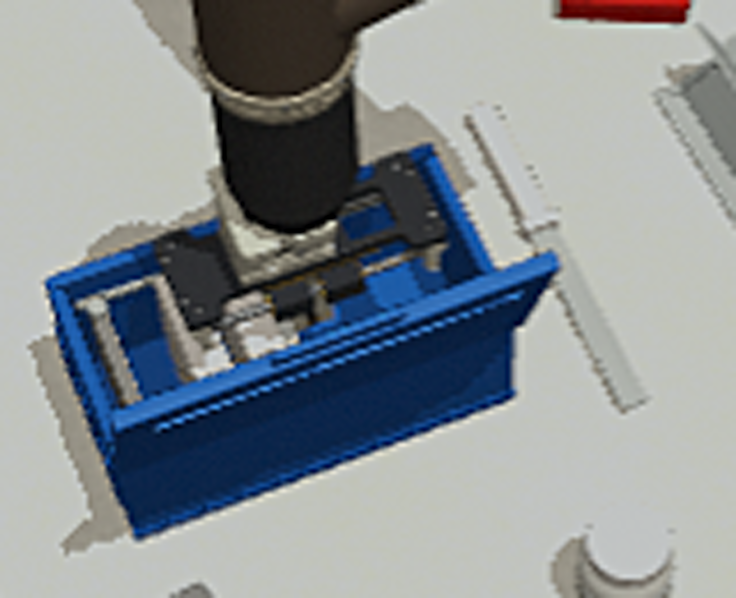

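The stop moves steadily with plate B still upright; the finger force is about 4 N. Continue.

Call:
move_arm([
  [[0, 0, -0.2, 0], [0, 0, -0.2, 0], [0, 0, -0.2, 0], [0, 0, -0.2, 0], [0, 0, -0.2, 0], [0, 0, -0.2, 0], [0, 0, -0.2, 0], [0, 0, -0.2, 0]],
])

```text
clock: 23.35
tool_pos: [0.5251, -0.15, 0.0848]
orientation: [-49.9, 90.0, 38.2]
force: [2.3, 6.1, 2.1]
opening: 0.0006
```

Call:
move_arm([
  [[0, 0, -0.2, 0], [0, 0, -0.2, 0], [0, 0, -0.2, 0], [0, 0, -0.2, 0], [0, 0, -0.2, 0], [0, 0, -0.2, 0], [0, 0, 0, 0]],
])

```text
clock: 24.05
tool_pos: [0.5247, -0.1622, 0.0848]
orientation: [-86.1, 90.0, 2.1]
force: [2.4, 4.1, 2.0]
opening: 0.0002
```

```bash
python3 go.py 527 -179 84 -1.8;python3 - <<'E'
from h import *
q,d=shot('scene','s7');W=cloud('scene',d)*1000
# points on plate/stop tops
for x in (480,490,560,570):
  m=(abs(W[...,0]-x)<6)&(W[...,2]>85)&(W[...,2]<128)&(W[...,1]>-290)&(W[...,1]<-20)
  S=W[m];S=S[np.argsort(S[:,1])];print(x,' '.join('%.0f,%.0f'%(a,b) for _,a,b in S[:70]))
E
```

```text
pos [ 524.73 -162.16   84.82] t 24.05 F [2.39 4.13 2.  ] open 0.23252143872433856 q [  3.27  16.61 -25.76   0.   -47.61 -95.12]
toolaxes
 [[ 0.    0.   -1.  ]
 [-1.    0.03 -0.  ]
 [ 0.03  1.    0.  ]]
d cm [ 0.08 -0.28 -1.68] spin -0.0008603743502939576 rad; dist 1.7010857173142147
480 -280,110 -279,117 -279,105 -278,110 -277,106 -276,105 -276,113 -275,108 -275,118 -274,112 -273,111 -272,109 -271,109 -270,109 -268,119
490 -281,99 -281,108 -280,107 -279,110 -278,108 -276,104 -275,112 -274,113 -272,105 -271,110 -270,115
560 -246,124 -243,124 -242,124 -240,118 -239,124 -236,124 -235,124 -233,120 -229,125 -228,125 -225,117 -223,122 -221,121 -218,120 -217,125 -216,126 -214,122 -213,123 -211,120 -210,123 -207,116 -205,127 -203,127 -203,126 -201,122 -198,122 -196,120 -196,126 -194,127 -192,123
570
```

Call:
move_arm([
  [[0, 0, -0.2, 0], [0, 0, -0.2, 0], [0, 0, -0.2, 0], [0, 0, -0.2, 0], [0, 0, -0.2, 0], [0, 0, -0.2, 0], [0, 0, -0.2, 0], [0, 0, -0.1, 0]],
])

```text
clock: 24.9
tool_pos: [0.5243, -0.1769, 0.0848]
orientation: [-57.8, 90.0, 30.3]
force: [2.4, 5.4, 2.5]
opening: 0.0003
```

Call:
move_arm([
  [[0, 0, -0.1, 0], [0, 0, -0.1, 0], [0, 0, -0.1, 0], [0, 0, 0, 0]],
])

```text
clock: 25.3
tool_pos: [0.5242, -0.1799, 0.0848]
orientation: [-71.2, 90.0, 17.0]
force: [3.8, 4.4, 1.8]
opening: 0.0006
```

Call:
move_arm([
  [[0, 0, -0.1, 0], [0, 0, -0.1, 0], [0, 0, 0, 0]],
])

```text
clock: 25.6
tool_pos: [0.5241, -0.1819, 0.0848]
orientation: [-65.9, 90.0, 22.2]
force: [2.1, 4.1, 2.0]
opening: 0.0005
```

Call:
move_arm([
  [[0, 0, -0.1, 0], [0, 0, 0, 0]],
])

```text
clock: 25.8
tool_pos: [0.5241, -0.1829, 0.0848]
orientation: [-67.7, 90.0, 20.5]
force: [2.8, 5.3, 2.3]
opening: 0.0004
```

Call:
move_arm([
  [[0, 0, -0.1, 0], [0, 0, 0, 0]],
])

```text
clock: 26.0
tool_pos: [0.524, -0.1839, 0.0848]
orientation: [-64.9, 90.0, 23.2]
force: [3.0, 5.1, 2.0]
opening: 0.0004
```

Call:
move_arm([
  [[0, 0, -0.1, 0], [0, 0, 0, 0]],
])

```text
clock: 26.2
tool_pos: [0.524, -0.1849, 0.0848]
orientation: [-68.0, 90.0, 20.1]
force: [2.2, 6.3, 2.7]
opening: 0.0003
```

Call:
move_arm([
  [[0, 0, -0.1, 0], [0, 0, 0, 0]],
])

```text
clock: 26.4
tool_pos: [0.524, -0.1858, 0.0848]
orientation: [-52.9, 90.0, 35.3]
force: [2.1, 6.8, 2.3]
opening: 0.0004
```

Call:
move_arm([
  [[0, 0, -0.05, 0], [0, 0, 0, 0], [0, 0, -0.05, 0], [0, 0, 0, 0]],
])

```text
clock: 26.8
tool_pos: [0.5241, -0.1859, 0.0848]
orientation: [-23.7, 89.9, 64.5]
force: [2.4, 11.6, 3.6]
opening: 0.0006
```

Call:
move_arm([
  [[0, 0, -0.05, 0], [0, 0, 0, 0], [0, 0, -0.05, 0], [0, 0, 0, 0]],
])

```text
clock: 27.2
tool_pos: [0.5241, -0.186, 0.0848]
orientation: [-18.5, 89.9, 69.7]
force: [1.6, 17.7, 5.4]
opening: 0.0005
```

The force rises to 18 N with no further motion, so the plates are snug. Back off, rise and check, and measure the lid edge.

Call:
move_arm([
  [[0, 0, 0.3, 0], [0, 0, 0.7, 0], [-3, 0, 0, 0], [-4, 0, 0, 0], [-4, 0, 0, 0], [-4, 0, 0, 0], [-4, 3, 0, 0], [-4, 4, 0, 0]],
])

```text
clock: 28.0
tool_pos: [0.4576, -0.1763, 0.3109]
orientation: [112.1, 89.9, -159.8]
force: [0.6, -0.3, 1.6]
opening: 0.0005
```

Call:
move_arm([
  [[-3, 2, 4, 0], [-1, 0, 4.5, 0], [0, 0, 4, 0], [0, 0, 0, 0]],
])

```text
clock: 28.4
tool_pos: [0.4434, -0.0504, 0.3482]
orientation: [-35.4, 90.0, 53.0]
force: [-0.1, -0.9, 0.1]
opening: 0.0006
```

```bash
python3 go.py 715 -165 360 -1.8;python3 - <<'E'
from h import *
q,d=shot('top','t8');W=cloud('top',d)*1000
cv2.imwrite('pics/c8.png',cv2.resize(q[130:250,270:400,::-1],None,fx=5,fy=5,interpolation=2))
for r in (196,206,216):print(r,' '.join('%d:%.0f,%.0f,%.0f'%(k,*W[r,k]) for k in range(325,376) if 80<W[r,k,2]<300))
for k in (325,340,350):print(k,' '.join('%d:%.0f,%.0f,%.0f'%(r,*W[r,k]) for r in range(143,182,2)))
E
```

```text
pos [443.39 -50.42 348.16] t 28.4 F [-0.08 -0.89  0.11] open 0.6042813004862378 q [  18.95   -5.27  -14.15   -0.02  -81.09 -110.61]
toolaxes
 [[ 0.    0.   -1.  ]
 [-1.    0.03 -0.  ]
 [ 0.03  1.    0.  ]]
d cm [ -1.18 -27.48 -10.66] spin 0.0024028922076111403 rad; dist 29.503099905732856
196 346:546,-203,103 347:546,-205,108 348:545,-208,114 349:546,-213,102 350:544,-212,129 351:544,-216,123 352:544,-219,124 353:545,-222,123 354:545,-225,123 355:545,-228,124 356:545,-232,123 357:545,-235,123 358:546,-240,115 359:545,-242,120 360:545,-245,122 361:545,-248,121 362:545,-251,122 363:546,-255,119 364:546,-258,121 365:546,-262,118 366:546,-264,121 367:545,-267,126 368:547,-272,113 369:547,-276,110 370:548,-280,106 373:549,-292,98 374:548,-293,106 375:547,-294,118
206 345:515,-202,84 346:513,-203,105 347:513,-205,111 348:513,-209,107 349:513,-212,111 350:512,-213,122 351:512,-216,123 352:513,-220,117 353:512,-222,125 354:512,-225,130 355:513,-230,119 356:513,-232,125 357:513,-236,122 358:513,-239,119 359:513,-242,120 360:513,-245,126 361:513,-249,120 362:513,-252,122 363:513,-255,124 364:5
[... 962 characters left out ...]
,135 181:591,-132,122
340 143:740,-194,5 145:733,-194,5 147:666,-156,298 149:662,-158,289 151:658,-158,283 153:653,-159,278 155:647,-159,276 157:644,-161,260 159:640,-163,251 161:636,-165,237 163:632,-166,227 165:628,-168,214 167:625,-170,198 169:620,-171,188 171:615,-172,182 173:611,-174,167 175:607,-176,151 177:622,-196,-0 179:596,-178,136 181:591,-179,128
350 143:741,-229,6 145:735,-229,1 147:668,-185,295 149:662,-185,295 151:658,-187,285 153:652,-187,284 155:649,-189,271 157:645,-190,263 159:641,-192,250 161:637,-194,236 163:633,-196,228 165:629,-198,216 167:624,-199,209 169:620,-201,194 171:615,-202,186 173:612,-205,167 175:607,-207,157 177:603,-210,137 179:597,-210,135 181:592,-211,130
```

View pics/c8.png

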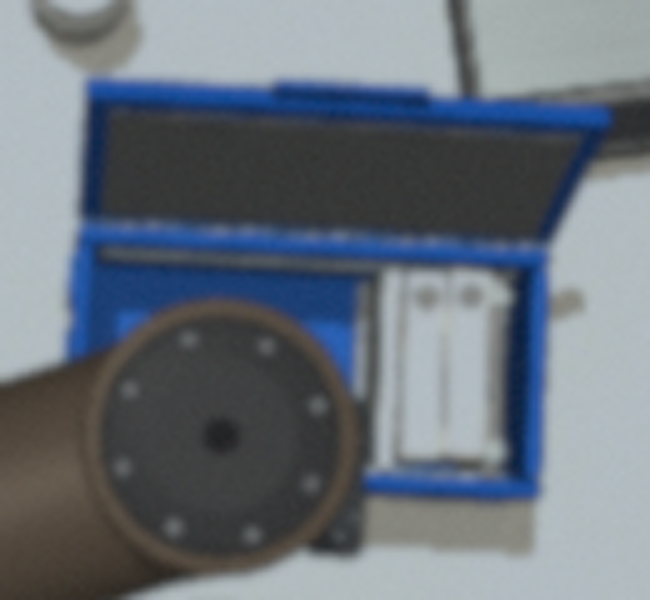

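Both plates are packed together against the panel at crop (425,370) and (468,370), with the stop touching at (385,370). The lid's top edge is at x ≈ 0.668 m, z ≈ 0.298 m. Go over and behind it.

Call:
move_arm([
  [[-1.2, -3, -1, 0], [0, -4, -2, 0], [0, -4, -2, 0], [0, -4, -2, 0], [0, -4, -2, 0], [0, -4, -1.6, 0], [0, -3, 0, 0], [0, -1.5, 0, 0]],
])

```text
clock: 29.25
tool_pos: [0.7166, -0.1707, 0.3563]
orientation: [96.4, 89.7, -175.6]
force: [0.4, -0.3, 0.2]
opening: 0.0007
```

```bash
python3 go.py 715 -165 245 -1.8
```

```text
pos [ 716.62 -170.67  356.32] t 29.25 F [ 0.4  -0.32  0.19] open 0.6750791982267489 q [  1.7   24.54  23.08   0.01 -88.86 -93.71]
toolaxes
 [[-0.01 -0.   -1.  ]
 [-1.    0.04  0.01]
 [ 0.04  1.   -0.  ]]
d cm [11.13  0.12  0.57] spin -0.003667865931668901 rad; dist 11.147693862711005
```

Call:
move_arm([
  [[2.5, 0, 0, 0], [2.5, 0, 0, 0], [2.5, 0, 0, 0], [2.3, 0, 0, 0], [0, 0, 0, 0], [0, 1, 0, 0], [0, 1, 0, 0], [0, 1, 0, 0]],
])

```text
clock: 30.05
tool_pos: [0.685, -0.1674, 0.2637]
orientation: [-96.0, 89.9, -7.8]
force: [-0.9, -0.7, 0.6]
opening: 0.0001
```

Call:
move_arm([
  [[0, 1, 0, 0], [0, 1, 0, 0], [0, 1, 0, 0], [0, 1, 0, 0], [0, 1, 0, 0], [0, 1, 0, 0]],
])

```text
clock: 30.65
tool_pos: [0.6246, -0.1651, 0.2619]
orientation: [87.2, 90.0, 175.4]
force: [1.0, -0.0, 1.1]
opening: 0.0001
```

Call:
move_arm([
  [[0, 1, 0, 0], [0, 1, 0, 0], [0, 1, 0, 0], [0, 1, 0, 0], [0, 1, 0, 0], [0, 0, 0, 0], [0, 0, 0, 0], [0, 0, 0, 0]],
])

```text
clock: 31.45
tool_pos: [0.576, -0.1635, 0.262]
orientation: [-113.8, 90.0, -25.6]
force: [-0.3, 0.4, 0.1]
opening: 0.0002
```

Call:
move_arm([
  [[-3, 0, 0, 0], [-3, 0, 0, 0], [-3, 0, 1, 0], [0, 2, 4, 0], [0, 2, 4, 0], [0, 0, 4, 0], [0, 0, 4, 0], [0, 0, 4, 0]],
])

```text
clock: 32.25
tool_pos: [0.5424, 0.0494, 0.3522]
orientation: [-66.5, 90.0, 21.6]
force: [0.6, 0.1, -0.3]
opening: 0.0003
```

```bash
python3 go.py 500 0 350 -1.8; python3 - <<'E'
from h import *
q,d=shot('scene','s9');t,d=shot('top','t9');W=cloud('top',d)*1000
a=cv2.resize(q[130:290,140:340],(600,480),interpolation=2)
cv2.imwrite('pics/c9.png',a[:,:,::-1])
for r in (190,200,215):print(r,' '.join('%d:%.0f,%.0f,%.0f'%(k,*W[r,k]) for k in range(330,386,6)))
E
```

```text
pos [542.43  49.35 352.22] t 32.25 F [ 0.57  0.09 -0.28] open 0.28709201778035875 q [  25.82    4.86   -3.57    0.    -81.53 -117.66]
toolaxes
 [[ 0.    0.   -1.  ]
 [-1.    0.03 -0.  ]
 [ 0.03  1.    0.  ]]
d cm [ 0.22  4.08 -5.07] spin -0.0007932278836588758 rad; dist 6.511741062607154
190 330:559,-145,153 336:559,-164,151 342:560,-183,153 348:560,-202,150 354:561,-221,151 360:562,-240,147 366:562,-258,152 372:562,-277,152 378:563,-297,150 384:579,-348,9
200 330:528,-146,150 336:528,-164,156 342:529,-184,150 348:529,-203,146 354:530,-221,149 360:530,-240,151 366:530,-259,150 372:531,-278,149 378:532,-298,147 384:545,-350,-1
215 330:481,-147,148 336:481,-166,148 342:481,-183,156 348:482,-203,150 354:483,-222,148 360:483,-240,152 366:483,-260,149 372:484,-280,144 378:484,-297,150 384:493,-349,7
```

View pics/c9.png

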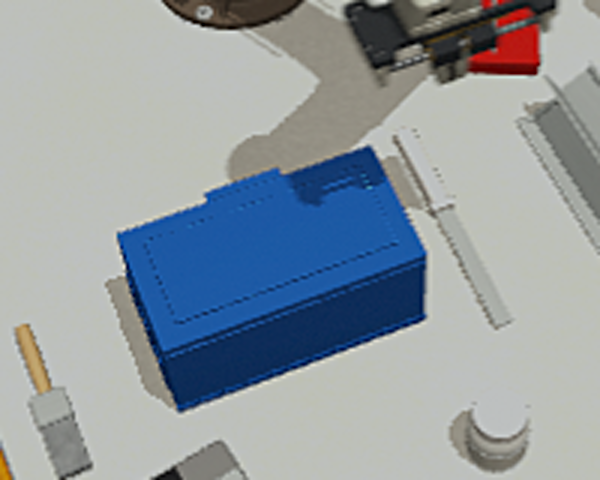

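The lid lies flat and shut on the box at crop (275,245). Its top is level, at about 150 mm both near and far. Knife, brush and jar are undisturbed and the arm is clear. Handing in.

Call:
move_arm([
  [[0, 0, 0, 0], [0, 0, 0, 0], [0, 0, 0, 0], [0, 0, 0, 0]],
])

```text
clock: 32.75
tool_pos: [0.5425, 0.0468, 0.352]
orientation: [-112.8, 90.0, -24.7]
force: [-0.0, -0.1, 0.2]
opening: 0.0002
```

```bash
python3 -c "
from plant import *
o=get_obs();print(o['clock'],o['force']);print(close_job())"
```

```text
32.75 [-0.03528165 -0.08988375  0.15532434]
the job is handed in; nothing more can be done
None
```

The job is done and handed in at about 33 s of the 72 s allowed; `close_job()` gave no verdict.

- **Plates:** Both cold plates came out of the drainer and straightened as the jaws closed on them. They stand cap end up on the box floor, with their tops measured at about 122 mm.
- **Stop:** I pushed it until the finger force rose from about 5 N to 18 N with no further motion. The top-camera depth then showed the plates spanning about 56 mm, hard against the end panel, with the stop touching them. That view was about 1 to 3 mm coarse, so the force rise is the better evidence for under 2 mm of play.
- **Lid:** I tipped it over from behind and it fell shut. The last depth reading had its top level, at about 150 mm. Flat slab sizes alone would give 147 mm, which is within the depth noise, and there was no slope.
- **Bystanders:** Knife, brush and jar looked unmoved in the last picture. The bottle was outside that crop, but the arm never came near it. At the end the arm was clear, with no force on it.

No check failed.

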